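# Tighten the sink waste's locknut with a ratchet spanner

## Task

Finish fitting the waste on the upturned sink bowl: take the orange-handled ratchet ring spanner from the dark tool mat, lower its ring fully over the ribbed brass locknut, and tighten the nut clockwise with back-and-forth swings of the handle, the ring staying on the nut and the ratchet slipping freely on each return, until the nut comes up hard against its stop. Then lift the spanner off and lay it flat back on the mat, setting it down rather than dropping it, and leave everything else where it is.

Things in the scene. Friction and masses are not known exactly. Their poses are not given: they have to be found in the camera images.
- sink: upturned stainless half-bowl on its rim, fixed: rim 320 (its x) x 220 mm, bowl 280 x 180 x 130 mm tall, its flat bottom now uppermost, 130 mm above the worktop; origin on the worktop under its centre. At the centre of that bottom the threaded steel waste pipe, 40 mm across, stands up to 176 mm above the worktop, with the brass locknut on it
- nut_seat (a point): seat for the spanner's ring: on the locknut's upright axis, at the top of its flange (70 mm across), 14 mm above the bowl's bottom, 144 mm above the worktop. Above it stands the nut's ribbed part, 18 mm tall: 16 upright ribs, 56 mm across their tips, so the seated ring has 3 mm of play all round
- locknut (a joint): turn of the brass locknut about its upright axis, rad, growing clockwise as seen from above (tightening). It starts loose between 0.05 and 0.6 and comes to a hard stop, tight, at 4.0. It drags at about 0.6 N m and stays where it is left. A red mark is painted on its flange
- spanner: one-way ratchet ring spanner, 190 mm long, about 0.32 kg: steel ring (62 mm bore, 80 mm outside, 16 mm thick) and orange handle (18 mm wide, 22 mm tall, straight sides), lying flat on the mat. Origin at the ring's centre on its underside, z up; handle along its -x, from 64 to 150 mm off the ring's centre
- spanner_ring (a point): centre of the spanner's ring, on its underside. Same face up as on the mat, a sprung pawl in the bore drives the nut when the handle swings clockwise seen from above and clicks back over the ribs (22 degrees each) the other way. Lowered over the nut at any angle, the chamfered pawl gives way by itself (2 to 4 N) and then catches within one rib
- spanner_grip (a point): middle of the spanner's handle, 105 mm from the ring's centre, at half the handle's height (11 mm above the underside); axes as the spanner's (handle along x, its 18 mm width along y)
- spanner_end (a point): far end of the spanner's handle, on its underside, 150 mm from the ring's centre
- mat: dark grey tool mat, 260 (its x) x 220 mm, 3 mm thick, fixed on the worktop to one side of the sink bowl (left or right); origin under its centre
- tray: blue open tray, 230 (its x) x 190 x 35 mm, fixed on the worktop on the other side of the sink bowl, with loose fittings in it; origin under its centre
- screwdriver: red-handled screwdriver, 190 mm long, lying along the mat beside the spanner; origin under its middle
- trap: white plastic U-shaped waste trap, about 95 x 115 x 48 mm, in the blue tray; origin under its middle
- basket: small steel strainer basket, 68 mm across, 30 mm tall, in the blue tray
- spare_washer: black rubber ring, 60 mm across, 5 mm thick, in the blue tray
- mug: blue mug, 80 mm across, 90 mm tall, on the worktop beyond the sink bowl
- bottle: green washing-up bottle, 60 mm across, 190 mm tall, on the worktop beyond the sink bowl
- jar: amber jar with black cap, 66 mm across, 85 mm tall, on the worktop beyond the sink bowl

How it is judged (in metres and radians):
On the way, in this order (a step that is already met when the one before it is completed fails the run):
1. the spanner's ring is fully down over the locknut (horizontal distance between spanner_ring and nut_seat below 0.008 m and z of spanner_ring in the frame of nut_seat below 0.008 m), for 0.2 s.
2. a first swing turns the nut clockwise with the ring on it (all of step 1 and value of joint locknut above 0.9 rad).
3. the handle swings back while the nut stands still, the ring staying on it (all of step 1 and angular speed of spanner above 0.15 rad/s and velocity of joint locknut between -0.08 and 0.08 rad/s), for 0.12 s.
4. further swings bring the nut up tight (all of step 1 and value of joint locknut above 3.9 rad), for 0.2 s.
5. the spanner is lowered to within 15 mm of the mat, lying over it, while still in the hand (x of spanner_ring in the frame of mat between -0.13 and 0.13 m and y of spanner_ring in the frame of mat between -0.11 and 0.11 m and z of each of spanner_ring, spanner_end in the frame of mat below 0.018 m and x of spanner_end in the frame of mat between -0.13 and 0.13 m and y of spanner_end in the frame of mat between -0.11 and 0.11 m and contact force between the fingers and spanner above 0.5 N), for 0.1 s.
At the end, for the whole second after the job is handed in: The locknut is tight (turned past 3.9 rad of its 4.0); the spanner lies still and flat on the mat, released, with the ring's centre and the handle's end both within the mat's outline and less than 6 mm above it (x of spanner_ring in the frame of mat between -0.13 and 0.13 m and y of spanner_ring in the frame of mat between -0.11 and 0.11 m and z of each of spanner_ring, spanner_end in the frame of mat below 0.009 m and x of spanner_end in the frame of mat between -0.13 and 0.13 m and y of spanner_end in the frame of mat between -0.11 and 0.11 m and value of joint locknut above 3.9 rad and linear speed of spanner below 0.02 m/s and contact force between the fingers and spanner below 0.1 N); the robot touches nothing.
It fails at once if the screwdriver is pushed more than 30 mm from its place (distance of screwdriver from where it was at the start of the episode above 0.03 m).
It fails at once if the trap, basket or washer in the tray is pushed more than 30 mm from its place (distance of any of trap, basket, spare_washer from where it was at the start of the episode above 0.03 m).
It fails at once if the mug, bottle or jar is pushed more than 30 mm from its place (distance of any of mug, bottle, jar from where it was at the start of the episode above 0.03 m).
It also fails if it takes over 72 s, if anything falls off the work surface, if the arm or the gripper's body presses on something with over 40 N, if the wrist force passes 120 N, or if a joint passes its speed limit or range.

## Robot

A 6-joint arm with a two-finger parallel gripper is mounted at the origin on the work surface. World frame = base frame: x ahead of the robot, y to its left, z up, the work surface at z = 0. Lengths are in m, angles in degrees, forces in N, time in s.
With the tool pointing down it reaches from about 0.3 to 0.75 m from the base axis. Payload 8.5 kg.
Tool frame: the origin (TCP) lies midway between the tips of the shut fingers; the grasp point (between the pads) lies 19 mm behind it (env.tcp_to_grasp is the z of the grasp point in the tool frame, in m); z points along the fingers, y is the line along which they close (so a half turn about z gives the same grasp; the last joint's range is limited). The gripper opens to 85 mm and grips with 20 to 120 N. Pads are 22 mm wide; open, the fingers measure 114 mm over their backs; the gripper's body (76 mm by 85 mm) begins 54 mm behind the grasp point. The pads swing forward as they close: fully open they stand 13 mm farther back than shut.
Start: joints at [63.065, 21.807, 74.336, -0, 83.858, -12.336], TCP at [0.139, 0.532, 0.231] pointing down, gripper open.
Joint ranges: [-178.18, 178.18], [-50.72, 133.34], [12.68, 142.11], [-81.47, 261.47], [9.98, 163.14], [-165.26, 165.26]. Speed limits (degrees/s): [136.94, 136.94, 180, 180, 180, 180].

## Interface

Orientations are given as a 3x3 rotation matrix whose columns are the frame's x, y, z axes.
In Python, from rig import env, imaging, job, models gives the robot as it stands. The module is installed in compiled form; this text tells all that it offers.
- The arm moves only by the tool jog_arm, never from a script. Its argument "plan" is text: rows parted by semicolons, each of 7 numbers parted by spaces: the turn, a rotation vector about the tool's x, y, z in degrees, then the shift along the tool's x, y, z in cm, then the closure in counts, from 0 (fully open) to 255 (shut). In form: rx ry rz x y z claw; .... A call has 1 to 10 rows; each row shifts and turns the commanded pose from where the row before left it, along the tool's axes as they then stand; what a row does not reach is not made up. A row lasts 1/12 s, in which the tool goes at most 41.7 mm and 7.16 degrees, less where a joint would pass 70% of its speed; a pose out of reach is approached as far as the arm can. A call with a gripper value outside its range is refused whole. The fingers move at their own pace and stop on an object; "grip_force" is the grip in N (left out, the last holds). Time passes only in rows, so rows that do not move let the fingers close. It gives the time, the measured TCP pose, the force, the opening and the grip force at its end, in the units of the state.
- env.observe(): the state, without advancing time (a new reading comes with each control period).
- imaging.get_image(name): name is "scene" or "top" or "wrist"; returns a dict with "pixels" (420x560x3 uint8, red, green, blue), "depth" (420x560 float32, m along the optical axis (not along the pixel's ray), 0 where there is no reading), "fov_y" (degrees; the focal length in pixels is half the picture's height over the tangent of half this angle, whatever the lens; pixels are square), "cx", "cy" (the principal point, pixels), "distortion" ([k1, k2, p1, p2, k3] as OpenCV has them; the pictures are not rectified), "world_from_camera" (4x4, takes a point from camera to world coordinates). Camera axes: x right, y down, z forward; pixel columns grow to the right and rows downward; lengths in m; the calibration is good to about 2 mm. A picture is of the moment at which its call begins.
- job.close_job(): hands the job in; it is judged then, once.
Trained networks look in the newest picture that a camera, given by its name, has taken for a name from the list of things; names that differ only in an ending like _2 or _b are one class to them, and where a whole thing is asked for, a point or a joint stands for the part that bears it (a point fixed in the world has none). Each returns a list of dicts, best first, with "confidence" (0 to 1); they miss things now and then, are a little off and sometimes report something else, mostly with a low value. They report only what shows in the picture. A call takes as long as a camera call.
- models.outline_of(camera, query): "region" (420x560 bool, what is visible of it) and "bbox" ([centre column, centre row, width, height] in pixels, round what is visible of it).
- models.tip_of(camera, query): "at" ([column, row] in pixels: a listed point, or the origin of a listed thing).
The state is a dict: "time_s": time; "q": joint angles; "qvel": joint speeds; "joint_efforts": joint torques, N m; "position": TCP position; "tool_rot": TCP orientation; "ft_force": force on the tool from outside, world axes, zero at the start; "wrist_torque": the same for the moment, N m; "grip_width": finger opening in m; "gripper_force": force on a finger pad.
Only numpy, scipy, OpenCV 4.12 (cv2) and the standard library are available. Lean on these libraries where they do the work, as an engineer would, in place of code of your own. Each camera call takes 0.05 s, during which the arm holds its last target. There are 200 camera calls.

## Working session

There is one attempt and no reset: what is moved stays moved. The work goes in short steps, Python scripts to look and compute and a tool call to move; the robot and the scene stay as the last step left them, time stands still between calls to the robot, and variables do not carry over. Pictures are saved under pics/ and viewed, at most 10 in all, crops included, and the job is handed in when it is done.

Besides the shell and the picture viewer there is one more tool, called after "Emit:" as name(argument=value, ...) on one line, values as JSON. jog_arm: Moves the arm, as the interface text tells. Its arguments: {"type":"object","properties":{"plan":{"type":"string"},"grip_force":{"type":"number"}},"required":["plan"]}

```bash
mkdir -p pics; cat > h.py <<'E'
import numpy as np, cv2
from rig import env, imaging, job, models
def cam(n):
    im=imaging.get_image(n); return im
def K(im):
    h=im["pixels"].shape[0]; f=h/2/np.tan(np.radians(im["fov_y"])/2)
    return np.array([[f,0,im["cx"]],[0,f,im["cy"]],[0,0,1]])
def ray(im,uv):
    p=cv2.undistortPoints(np.array([[uv]],float),K(im),np.array(im["distortion"],float))[0,0]
    T=np.array(im["world_from_camera"]); return T[:3,3],T[:3,:3]@np.array([p[0],p[1],1])
def onz(im,uv,z):
    o,d=ray(im,uv); return o+d*(z-o[2])/d[2]
def deproj(im,mask):
    v,u=np.nonzero(mask&(im["depth"]>0)); 
    p=cv2.undistortPoints(np.stack([u,v],1).astype(float)[:,None],K(im),np.array(im["distortion"],float))[:,0]
    z=im["depth"][v,u]; T=np.array(im["world_from_camera"])
    return (np.c_[p*z[:,None],z])@T[:3,:3].T+T[:3,3]
def save(im,n): cv2.imwrite(f"pics/{n}.png",im["pixels"][:,:,::-1])
E
python3 - <<'E'
from h import *
np.set_printoptions(precision=4,suppress=True)
print(env.observe(), env.tcp_to_grasp)
for c in("top","scene"):
    im=cam(c); save(im,c+"0"); print(c,np.array(im["world_from_camera"]))
    for q in("sink","nut_seat","spanner","spanner_ring","spanner_grip","spanner_end","mat","tray","screwdriver","mug","bottle","jar","locknut"):
        t=models.tip_of(c,q)[:1]; o=models.outline_of(c,q)[:1]
        z={"nut_seat":.144,"spanner_grip":.014,"spanner_ring":.003,"spanner_end":.003}.get(q,0)
        s=q
        if t: s+=f" tip {np.array(t[0]['at'])} c{t[0]['confidence']:.2f} w{onz(im,t[0]['at'],z)}"
        if o:
            P=deproj(im,o[0]['region']); 
            if len(P): s+=f" out c{o[0]['confidence']:.2f} bbox{o[0]['bbox']} med{np.median(P,0)} lo{np.percentile(P,2,0)} hi{np.percentile(P,98,0)}"
        print(s)
E
```

```text
{'time_s': 0.0, 'q': array([ 63.0639,  21.8412,  74.3865,  -0.0002,  83.8585, -12.3362]), 'qvel': array([ 0.0271,  0.0378, -0.0961,  0.0071, -0.0584, -0.0203]), 'joint_efforts': array([ -0.0004, -44.8466, -23.1272,  -0.0002,   0.0048,   0.    ]), 'position': array([0.1385, 0.532 , 0.2307]), 'tool_rot': array([[-0.9677,  0.2521, -0.0007],
       [ 0.2521,  0.9677, -0.0013],
       [ 0.0003, -0.0015, -1.    ]]), 'ft_force': array([0.0776, 0.2623, 0.1594]), 'wrist_torque': array([ 0.0398, -0.001 , -0.0132]), 'gripper_force': 0.0, 'grip_width': 0.08527843311934934} -0.0187
top [[-0.0046 -0.9939  0.1106  0.478 ]
 [-1.      0.0048  0.0012  0.0353]
 [-0.0017 -0.1106 -0.9939  1.1069]
 [ 0.      0.      0.      1.    ]]
sink tip [289.3 234.7] c0.91 w[ 0.52   -0.0004  0.    ] out c0.91 bbox[289.3, 229.8, 89.6, 130.3] med[ 0.5237 -0.0017  0.129 ] lo[ 0.369  -0.1212  0.0009] hi[0.693  0.1088 0.1577]
nut_seat tip [292.3 227.5] c0.78 w[ 0.5319 -0.0032  0.144 ] out c0.83 bbox[293.5, 228.8, 23.8, 26.3] med[ 0.5292 -0.0046  0.1449] lo[ 0.4994 -0.0366  0.1403] hi[0.5625 0.0243 0.1647]
spanner tip [183
[... 1119 characters left out ...]
bbox[186.9, 153.9, 43.9, 35.6] med[0.7521 0.2739 0.039 ] lo[0.7047 0.2274 0.0015] hi[0.7806 0.3286 0.0919]
bottle tip [372.1 156.6] c0.59 w[ 0.7404 -0.2375  0.    ] out c0.71 bbox[382.4, 150.3, 35.1, 33.2] med[ 0.7327 -0.2332  0.1241] lo[ 0.7139 -0.2635  0.0164] hi[ 0.7647 -0.2149  0.1922]
jar tip [406.3 171.9] c0.91 w[ 0.6958 -0.3329  0.    ] out c0.81 bbox[407.6, 167.7, 33.1, 25.5] med[ 0.6948 -0.3149  0.0833] lo[ 0.6687 -0.3497  0.0109] hi[ 0.7267 -0.2928  0.0891]Traceback (most recent call last):
  File "<stdin>", line 7, in <module>
ValueError: it knows: basket, bottle, jar, mat, mug, nut_seat, screwdriver, sink, spanner, spanner_end, spanner_grip, spanner_ring, spare_washer, trap, tray
```

View pics/top0.png

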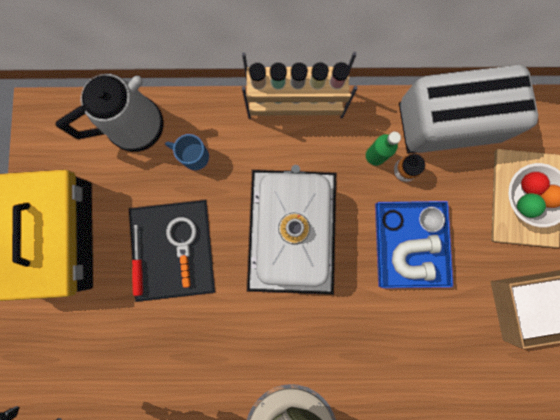

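```bash
python3 - <<'E'
from h import *
np.set_printoptions(precision=4,suppress=True)
for c in("scene","wrist"):
    im=cam(c); save(im,c+"1")
    if c=="wrist":
        T=np.array(im["world_from_camera"]); s=env.observe(); R=np.array(s["tool_rot"]); print("cam in tool",R.T@(T[:3,3]-s["position"]),R.T@T[:3,:3],im["fov_y"])
    for q in("nut_seat","spanner_ring","spanner_grip","spanner_end"):
        t=models.tip_of(c,q)[:1]
        z={"nut_seat":.144,"spanner_grip":.014,"spanner_ring":.003,"spanner_end":.003}[q]
        if t: print(c,q,t[0]['at'],t[0]['confidence'],onz(im,t[0]['at'],z))
im=cam("top")
hsv=cv2.cvtColor(im["pixels"],cv2.COLOR_RGB2HSV)
m=cv2.inRange(hsv,(5,120,80),(22,255,255))>0
m[:, :150]=0; m[:,215:]=0; m[:200]=0
P=deproj(im,m); P=P[(P[:,2]>.015)]
c=P.mean(0); w,V=np.linalg.eigh(np.cov(P[:,:2].T)); print("handle",len(P),c,V[:,1],np.degrees(np.arctan2(V[1,1],V[0,1])), P.min(0),P.max(0))
E
```

```text
scene nut_seat [263.2, 188.0] 0.54 [ 0.5428 -0.015   0.144 ]
scene spanner_ring [322.3, 170.7] 0.75 [0.528  0.3068 0.003 ]
scene spanner_grip [291.7, 159.4] 0.95 [0.4271 0.2868 0.014 ]
scene spanner_end [281.1, 158.6] 0.8 [0.3891 0.2836 0.003 ]
cam in tool [ 0.0713 -0.0005 -0.1437] [[-0.0001 -0.9598 -0.2808]
 [ 1.      0.     -0.0005]
 [ 0.0005 -0.2808  0.9598]] 58.18089851757215
handle 217 [0.4232 0.2844 0.024 ] [-0.9933 -0.1155] -173.36763573447016 [0.3827 0.272  0.015 ] [0.4656 0.2967 0.0307]
```

Emit:
jog_arm(plan="0 0 0 -3.4 -1.65 0.2 0;0 0 0 -3.4 -1.65 0.2 0;0 0 0 -3.4 -1.65 0.2 0;0 0 0 -3.4 -1.65 0.2 0;0 0 0 -3.4 -1.65 0.2 0;0 0 0 -3.4 -1.65 0.2 0;0 0 0 -3.4 -1.65 0.2 0;0 0 0 -3.4 -1.65 0.2 0;0 0 0 -3.4 -1.65 0.2 0;0 0 0 -3.4 -1.65 0.2 0")

```text
time_s: 2.63
position: [0.4273, 0.2854, 0.2114]
tool_rot: [[-0.968, 0.252, 0.0], [0.252, 0.968, 0.0], [-0.0, 0.0, -1.0]]
ft_force: [0.1, 0.1, -0.5]
grip_width: 0.0854
gripper_force: 0.0
```

Emit:
jog_arm(plan="0 0 -5.5 0 0 0 0;0 0 -5.5 0 0 0 0;0 0 -5.5 0 0 0 0;0 0 -5.5 0 0 0 0;0 0 0 0 0 0 0;0 0 0 0 0 0 0")

```text
time_s: 3.13
position: [0.4261, 0.2869, 0.2113]
tool_rot: [[-0.992, -0.126, 0.0], [-0.126, 0.992, -0.0], [-0.0, -0.0, -1.0]]
ft_force: [-0.2, 0.1, 0.2]
grip_width: 0.085
gripper_force: 0.0
```

```bash
cat > m.py <<'E'
from h import *
np.set_printoptions(precision=4,suppress=True)
im=cam("wrist"); s=env.observe(); R=np.array(s["tool_rot"]); p=np.array(s["position"])
print(s["time_s"],p,R[:,0],R[:,2],s["q"])
E
cp m.py a.py; cat >> a.py <<'E'
save(im,"w2")
for q,z in(("spanner_ring",.003),("spanner_grip",.014),("spanner_end",.003)):
    for t in models.tip_of("wrist",q)[:1]: print(q,t['at'],t['confidence'],onz(im,t['at'],z))
hsv=cv2.cvtColor(im["pixels"],cv2.COLOR_RGB2HSV)
m=cv2.inRange(hsv,(5,120,80),(22,255,255))>0
P=deproj(im,m); P=P[(P[:,2]>.018)&(P[:,2]<.035)&(np.hypot(P[:,0]-.425,P[:,1]-.287)<.06)]
r=cv2.minAreaRect((P[:,:2]*1000).astype(np.float32)); print("handle",len(P),np.median(P,0),r)
for o in models.outline_of("wrist","spanner")[:1]:
    P=deproj(im,o['region']); P=P[(P[:,2]>.01)&(P[:,2]<.024)&(P[:,0]>.48)]
    # circle outer fit
    h=cv2.minEnclosingCircle((P[:,:2]*1000).astype(np.float32)); print("ring",len(P),h,np.median(P,0))
E
python3 a.py
```

```text
3.1833 [0.426  0.2869 0.2114] [-0.992  -0.126  -0.0001] [ 0.0001 -0.     -1.    ] [ 20.7316  19.093   82.0407  -0.0019  78.8634 -76.5042]
spanner_grip [283.0, 181.0] 0.74 [0.4253 0.2858 0.014 ]
spanner_end [280.2, 128.3] 0.55 [0.3793 0.2774 0.003 ]
handle 1791 [0.4196 0.2843 0.0258] ((423.181396484375, 284.5730895996094), (84.64242553710938, 17.980236053466797), 6.646940231323242)
ring 2463 ((521.7135009765625, 298.5873107910156), 46.606597900390625) [0.5207 0.2954 0.0199]
```

View w2.

View pics/w2.png

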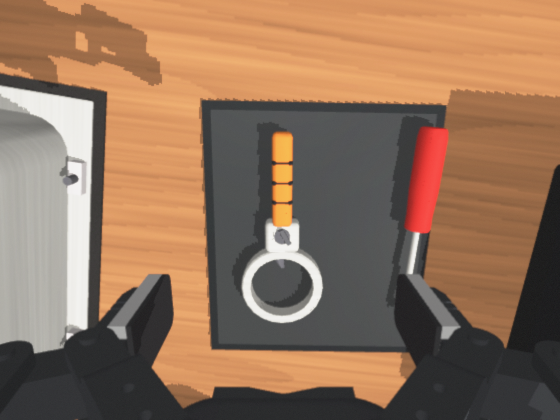

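Emit:
jog_arm(plan="0 0 0.6 0.1 -0.2 3.3 0;0 0 0 0 0 3.3 0;0 0 0 0 0 3.3 0;0 0 0 0 0 3.3 0;0 0 0 0 0 3.3 0;0 0 0 0 0 2.5 0;0 0 0 0 0 0.8 60;0 0 0 0 0 0.5 110;0 0 0 0 0 0.2 130;0 0 0 0 0 0 140", grip_force=100)

```text
time_s: 4.22
position: [0.4259, 0.285, 0.0072]
tool_rot: [[-0.993, -0.118, 0.002], [-0.118, 0.993, 0.001], [-0.002, 0.0, -1.0]]
ft_force: [-0.4, 0.8, -0.3]
grip_width: 0.0393
gripper_force: 0.0
```

Emit:
jog_arm(plan="0 0 0 0 0 0 170;0 0 0 0 0 0 200;0 0 0 0 0 0 255;0 0 0 0 0 0 255;0 0 0 0 0 0 255;0 0 0 0 0 0 255", grip_force=100)

```text
time_s: 4.72
position: [0.4259, 0.285, 0.0078]
tool_rot: [[-0.993, -0.119, 0.003], [-0.119, 0.993, 0.001], [-0.003, 0.001, -1.0]]
ft_force: [-1.6, -0.7, 7.8]
grip_width: 0.0157
gripper_force: 98.7
```

Emit:
jog_arm(plan="0 0 0 0 0 -1 255;0 0 0 0 0 -3 255;0 0 0 0 0 -4 255;0 0 0 0 0 -4 255;0 0 0 0 0 -4 255;0 0 0 0 0 -3 255;0 0 0 0 0 -1 255;0 0 0 0 0 0 255;0 0 0 0 0 0 255")

```text
time_s: 5.47
position: [0.4247, 0.2845, 0.2064]
tool_rot: [[-0.993, -0.118, -0.0], [-0.118, 0.993, -0.0], [0.0, -0.0, -1.0]]
ft_force: [-0.8, -0.1, -4.7]
grip_width: 0.0155
gripper_force: 98.5
```

```bash
cp m.py b.py; cat >> b.py <<'E'
import sys
save(im,sys.argv[1])
P=deproj(im,np.ones(im["depth"].shape,bool)); L=(P-p)@R   # tool frame
# ring+neck: tool x between -.15 and -.04, |y|<.05, z -.03...02
k=(abs(L[:,1])<.045)&(L[:,0]<-.03)&(L[:,0]>-.16)&(L[:,2]>-.04)&(L[:,2]<.03); S=L[k]
print("spanner pts",len(S),S.min(0),S.max(0))
ring=S[S[:,0]<-.06]; A=np.c_[ring[:,:2],np.ones(len(ring))]; top=ring
from scipy.optimize import least_squares
hi=top[top[:,2]<np.percentile(top[:,2],60)+.003]
f=least_squares(lambda v: np.maximum(0,abs(np.hypot(hi[:,0]-v[0],hi[:,1]-v[1])-.0355)-.0045),[-.105,0],loss='soft_l1',f_scale=.001).x
hi=hi[abs(np.hypot(*(hi[:,:2]-f).T)-.0355)<.006]
c,_,_,_=np.linalg.lstsq(np.c_[hi[:,:2]-f,np.ones(len(hi))],hi[:,2],rcond=None)
print("ring centre tool",f,"n",len(hi),"top plane slopes,z",c,"rad",np.percentile(np.hypot(*(hi[:,:2]-f).T),[1,99]))
print("ring world",p+R@np.r_[f,c[2]+.016])
o=models.outline_of("wrist","nut_seat")[:1]; t=models.tip_of("wrist","nut_seat")[:1]
if t: print("nut tip",t[0]['at'],t[0]['confidence'],onz(im,t[0]['at'],.144))
for q in ("spanner_ring",):
    for t in models.tip_of("wrist",q)[:1]: print(q,t['at'],onz(im,t['at'],(p+R@np.r_[f,c[2]+.016])[2]))
E
python3 b.py w3
```

```text
5.5167 [0.4244 0.2844 0.2054] [-0.993  -0.1184  0.0025] [-0.0024 -0.0008 -1.    ] [ 20.5313  19.1924  82.9505   0.0029  78.0011 -76.2689]
spanner pts 1508 [-0.0444 -0.0135 -0.0206] [-0.03    0.0128  0.0018]Traceback (most recent call last):
  File "b.py", line 13, in <module>
    hi=top[top[:,2]<np.percentile(top[:,2],60)+.003]
                    ~~~~~~~~~~~~~^^^^^^^^^^^^^
    return _quantile_unchecked(
        a, q, axis, out, overwrite_input, method, keepdims, weights)
    return _ureduce(a,
                    func=_quantile_ureduce_func,
    ...<5 lines>...
                    overwrite_input=overwrite_input,
                    method=method)
    r = func(a, **kwargs)
    result = _quantile(arr,
                       quantiles=q,
    ...<2 lines>...
                       out=out,
                       weights=wgt)
    slices_having_nans = np.isnan(arr[-1, ...])
                                  ~~~^^^^^^^^^
IndexError: index -1 is out of bounds for axis 0 with size 0
```

Emit:
jog_arm(plan="0 0 0 -1.11 -3.59 -0.3 255;0 0 0 -1.11 -3.59 -0.3 255;0 0 0 -1.11 -3.59 -0.3 255;0 0 0 -1.11 -3.59 -0.3 255;0 0 0 -1.11 -3.59 -0.3 255;0 0 0 -1.11 -3.59 -0.3 255;0 0 0 -1.11 -3.59 -0.3 255;0 0 0 -1.11 -3.59 -0.3 255;0 0 0 -1.11 -3.59 -0.3 255;0 0 0 -1.11 -3.59 -0.3 255")

```text
time_s: 6.35
position: [0.5778, -0.0603, 0.2344]
tool_rot: [[-0.993, -0.118, -0.004], [-0.118, 0.993, 0.001], [0.004, 0.002, -1.0]]
ft_force: [1.8, 0.3, -3.6]
grip_width: 0.0157
gripper_force: 98.8
```

Emit:
jog_arm(plan="0 0 0 0 0 0 255;0 0 0 0 0 0 255;0 0 0 0 0 0 255")

```text
time_s: 6.6
position: [0.5773, -0.0582, 0.2346]
tool_rot: [[-0.993, -0.118, -0.004], [-0.118, 0.993, 0.001], [0.003, 0.002, -1.0]]
ft_force: [-0.2, 0.9, -4.5]
grip_width: 0.0153
gripper_force: 98.9
```

```bash
cp m.py c.py; cat >> c.py <<'E'
save(im,"w4")
t=models.tip_of("wrist","nut_seat")[:1]
if t: print("nut tip",t[0]['at'],t[0]['confidence'],onz(im,t[0]['at'],.144))
P=deproj(im,np.ones(im["depth"].shape,bool))
k=np.hypot(P[:,0]-.53,P[:,1]+.004)<.06; P=P[k]
for a,b in((.155,.168),(.170,.182),(.14,.15)):
    S=P[(P[:,2]>a)&(P[:,2]<b)]; print(a,len(S),len(S) and (cv2.minEnclosingCircle((S[:,:2]*1000).astype(np.float32)),np.median(S,0)))
im=cam("top"); save(im,"t4")
P=deproj(im,np.ones(im["depth"].shape,bool)); c0=p-R[:,0]*.104
S=P[(np.hypot(P[:,0]-c0[0],P[:,1]-c0[1])<.06)&(P[:,2]>.2)&(P[:,2]<.28)]
print("ring?",c0,len(S),S.min(0),S.max(0),np.percentile(S[:,2],[5,25,50,75,95]))
for cn in("top","scene"):
    im=cam(cn)
    for q,z in(("nut_seat",.144),("spanner_ring",p[2]-.005)):
        for t in models.tip_of(cn,q)[:1]: print(cn,q,t['at'],t['confidence'],onz(im,t['at'],z))
E
python3 c.py
```

```text
6.65 [ 0.5773 -0.0577  0.2351] [-0.9929 -0.1191  0.0026] [-0.0028  0.0011 -1.    ] [ -17.394    24.8099   68.8202    0.0106   86.5386 -114.2376]
0.155 4259 (((531.6629028320312, -7.533535003662109), 28.29859161376953), array([ 0.5308, -0.0078,  0.1581]))
0.17 1935 (((531.3253173828125, -7.442590236663818), 20.889598846435547), array([ 0.5301, -0.0078,  0.1765]))
0.14 3494 (((531.232421875, -7.939697742462158), 36.64522933959961), array([ 0.5205, -0.022 ,  0.1451]))
ring? [ 0.6806 -0.0453  0.2349] 252 [ 0.6686 -0.0819  0.2285] [ 0.7217 -0.0042  0.2514] [0.2334 0.2434 0.2452 0.2464 0.2481]
top nut_seat [293.8, 226.8] 0.42 [ 0.5336 -0.0068  0.144 ]
top spanner_ring [310.3, 160.5] 0.84 [ 0.6776 -0.0416  0.2301]
scene nut_seat [260.9, 183.8] 0.9 [ 0.528  -0.0048  0.144 ]
scene spanner_ring [307.1, 182.4] 0.69 [ 0.6749 -0.0282  0.2301]
```

```bash
cp m.py d.py; cat >> d.py <<'E'
from scipy.optimize import least_squares
Tt=np.eye(4);Tt[:3,:3]=R;Tt[:3,3]=p
Ct=np.linalg.inv(Tt)@np.array(im["world_from_camera"])
# w2 pose
x=np.array([-.992,-.126,-.0001]);x/=np.linalg.norm(x);z=np.array([.0001,0,-1.]);z-=x*(x@z);z/=np.linalg.norm(z)
T2=np.eye(4);T2[:3,:3]=np.c_[x,np.cross(z,x),z];T2[:3,3]=[.426,.2869,.2114]
i2=dict(im);i2["world_from_camera"]=T2@Ct;i2["pixels"]=cv2.imread("pics/w2.png")[:,:,::-1].copy()
hsv=cv2.cvtColor(i2["pixels"],cv2.COLOR_RGB2HSV)
m=((hsv[...,1]<60)&(hsv[...,2]>110)).astype(np.uint8);m[:, :235]=0;m[:,330:]=0;m[:215]=0;m[335:]=0
cs,_=cv2.findContours(m,cv2.RETR_CCOMP,cv2.CHAIN_APPROX_NONE)
for c in cs:
    if len(c)<60: continue
    W=np.array([onz(i2,q[0].astype(float),.019)[:2] for q in c])
    k=W[:,0]>.505
    f=least_squares(lambda v:np.hypot(W[k,0]-v[0],W[k,1]-v[1])-v[2],[.53,.297,.035],loss='soft_l1',f_scale=.001).x
    print("contour",len(c),f, "res",np.std(np.hypot(W[k,0]-f[0],W[k,1]-f[1])-f[2]))
it=cam("top");P=deproj(it,np.ones(it["depth"].shape,bool))
def fit(S,r0,r1,c):
    return least_squares(lambda v:np.maximum(0,abs(np.hypot(S[:,0]-v[0],S[:,1]-v[1])-(r0+r1)/2)-(r1-r0)/2),c,loss='soft_l1',f_scale=.001).x
c0=(p-R[:,0]*.104)[:2]
S=P[(np.hypot(*(P[:,:2]-c0).T)<.045)&(P[:,2]>.236)&(P[:,2]<.252)&(P[:,0]>c0[0]-.012)]
print("top ring",len(S),fit(S,.031,.04,c0),c0)
S=P[(np.hypot(P[:,0]-.5314,P[:,1]+.0075)<.05)&(P[:,2]>.136)&(P[:,2]<.182)]
print("top nut",len(S),cv2.minEnclosingCircle((S[:,:2]*1000).astype(np.float32)),S[:,:2].min(0),S[:,:2].max(0))
E
python3 d.py
```

```text
7.1 [ 0.578  -0.0583  0.2364] [-0.9929 -0.1188 -0.0001] [ 0.0001 -0.     -1.    ] [ -17.4316   24.7598   68.6911   -0.0001   86.5441 -114.2545]
contour 286 [0.5296 0.2978 0.04  ] res 0.0003857985963809075
contour 163 [0.5259 0.2976 0.0282] res 0.002617301678556243
top ring 237 [ 0.6819 -0.0444] [ 0.6813 -0.046 ]
top nut 259 ((531.5629272460938, -6.140938758850098), 38.392356872558594) [ 0.5117 -0.0442] [0.5655 0.0291]
```

Emit:
jog_arm(plan="0 0 0 2.9 1.1 0 255;0 0 0 2.9 1.1 0 255;0 0 0 2.9 1.1 0 255;0 0 0 2.9 1.1 0 255;0 0 0 2.9 1.1 0 255;0 0 0 0 0 2 255;0 0 0 0 0 2 255;0 0 0 0 0 0 255;0 0 0 0 0 0 255;0 0 0 0 0 0 255")

```text
time_s: 7.98
position: [0.4283, -0.0214, 0.1973]
tool_rot: [[-0.993, -0.118, 0.001], [-0.118, 0.993, -0.0], [-0.001, -0.001, -1.0]]
ft_force: [0.4, -0.3, -3.8]
grip_width: 0.0155
gripper_force: 98.9
```

```bash
python3 - <<'E'
from h import *
np.set_printoptions(precision=4,suppress=True)
from scipy.optimize import least_squares
im=cam("top");save(im,"t5"); s=env.observe();R=np.array(s["tool_rot"]);p=np.array(s["position"]);print(s["time_s"],p,R[:,0],s["ft_force"])
print("ring pred",p+R@[-.1045,.0008,.0055])
P=deproj(im,np.ones(im["depth"].shape,bool))
S=P[(np.hypot(P[:,0]-.5314,P[:,1]+.0075)<.048)&(P[:,2]>.19)&(P[:,2]<.213)&(P[:,0]>.518)]
print(len(S),np.median(S,0),least_squares(lambda v:np.maximum(0,abs(np.hypot(S[:,0]-v[0],S[:,1]-v[1])-.0355)-.0045),[.531,-.007],loss='soft_l1',f_scale=.001).x)
sc=cam("scene"); a=cv2.resize(im["pixels"][180:260,250:340],None,fx=5,fy=5,interpolation=2)
b=cv2.resize(sc["pixels"][130:230,200:330],None,fx=3,fy=4,interpolation=2)
cv2.imwrite("pics/c5.png",np.hstack([a[:400,:400],b[:400,:390]])[:,:,::-1])
E
```

```text
8.0333 [ 0.4284 -0.0214  0.1974] [-0.993  -0.1184 -0.0017] [ 0.5834 -0.7529 -4.2009]
ring pred [ 0.532  -0.0082  0.192 ]
259 [ 0.5519 -0.0093  0.2076] [ 0.5326 -0.0078]
```

View pics/c5.png

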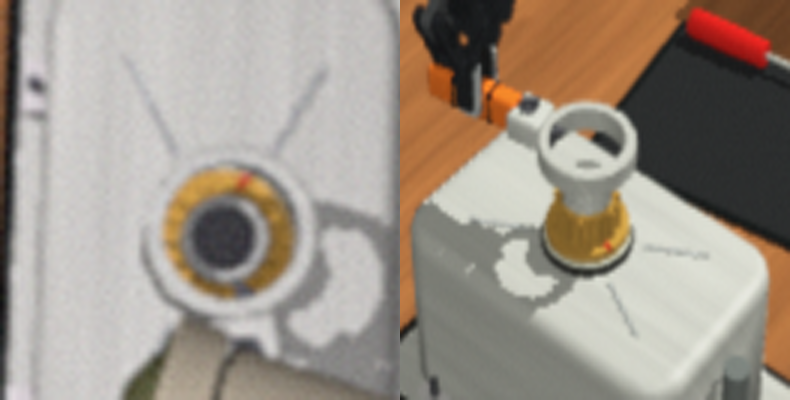

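Emit:
jog_arm(plan="0 0 0 0.05 0.05 1 255;0 0 0 0 0 1 255;0 0 0 0 0 0.7 255;0 0 0 0 0 0.4 255;0 0 0 0 0 0.4 255;0 0 0 0 0 0.3 255;0 0 0 0 0 0 255")

```text
time_s: 8.67
position: [0.4268, -0.0206, 0.158]
tool_rot: [[-0.993, -0.118, -0.001], [-0.118, 0.993, 0.0], [0.001, 0.0, -1.0]]
ft_force: [-0.9, 0.5, -4.7]
grip_width: 0.0157
gripper_force: 99.0
```

Emit:
jog_arm(plan="0 0 0 0 0 0.3 255;0 0 0 0 0 0.3 255;0 0 0 0 0 0.2 255;0 0 0 0 0 0.1 255;0 0 0 0 0 0 255;0 0 0 0 0 0 255")

```text
time_s: 9.17
position: [0.427, -0.0207, 0.1494]
tool_rot: [[-0.993, -0.118, -0.0], [-0.118, 0.993, -0.0], [0.0, -0.0, -1.0]]
ft_force: [-2.2, -0.0, -3.6]
grip_width: 0.0154
gripper_force: 99.2
```

Emit:
jog_arm(plan="0 0 5 -0.04 0.91 0 255;0 0 5 -0.04 0.91 0 255;0 0 5 -0.04 0.91 0 255;0 0 0 0 0 0 255;0 0 0 0 0 0 255")

```text
time_s: 9.58
position: [0.4273, 0.0057, 0.1495]
tool_rot: [[-0.99, 0.143, -0.0], [0.143, 0.99, -0.003], [-0.0, -0.003, -1.0]]
ft_force: [-4.5, -8.3, -4.0]
grip_width: 0.0152
gripper_force: 99.2
```

```bash
cat > s.py <<'E'
from h import *
np.set_printoptions(precision=4,suppress=True)
s=env.observe();R=np.array(s["tool_rot"]);p=np.array(s["position"])
c=p+R@[-.1045,.0006,.0055]
print(s["time_s"],"yaw",np.degrees(np.arctan2(R[1,0],R[0,0]))%360,"ring",c,"err tool",R.T@(c-[.5314,-.0075,.144]),s["ft_force"],"q",s["q"],"torque",s["wrist_torque"])
E
python3 s.py
```

```text
9.5833 yaw 171.76761812818987 ring [ 0.5308 -0.0087  0.144 ] err tool [ 0.0004 -0.0013  0.    ] [-4.535  -8.2745 -4.0215] q [-15.1045  14.8053 100.3607  -0.1692  64.8073 -96.8001] torque [-1.3954  0.7553 -0.5238]
```

Emit:
jog_arm(plan="0 0 6 -0.057 1.09 0 255;0 0 6 -0.057 1.09 0 255;0 0 6 -0.057 1.09 0 255;0 0 6 -0.057 1.09 0 255;0 0 6 -0.057 1.09 0 255;0 0 6 -0.057 1.09 0 255;0 0 6 -0.057 1.09 0 255;0 0 6 -0.057 1.09 0 255;0 0 6 -0.057 1.09 0 255;0 0 0 0 0 0 255")

```text
time_s: 10.42
position: [0.4813, 0.0847, 0.1489]
tool_rot: [[-0.461, 0.887, -0.004], [0.887, 0.461, 0.0], [0.002, -0.003, -1.0]]
ft_force: [-9.7, -3.3, -1.3]
grip_width: 0.0156
gripper_force: 99.5
```

```bash
python3 s.py
```

```text
10.4167 yaw 117.4763372437675 ring [ 0.53   -0.0077  0.1432] err tool [ 0.0004 -0.0014  0.0008] [-9.7128 -3.3088 -1.2502] q [ -3.9336  20.542   91.4076   0.0009  68.279  -31.4104] torque [-0.5469  1.3344 -0.5428]
```

Emit:
jog_arm(plan="0 0 6 -0.057 1.09 0 255;0 0 6 -0.057 1.09 0 255;0 0 6 -0.057 1.09 0 255;0 0 6 -0.057 1.09 0 255;0 0 6 -0.057 1.09 0 255;0 0 6 -0.057 1.09 0 255;0 0 6 -0.057 1.09 0 255;0 0 6 -0.057 1.09 0 255;0 0 6 -0.057 1.09 0 255;0 0 0 0 0 0 255")

```text
time_s: 11.25
position: [0.5766, 0.087, 0.1488]
tool_rot: [[0.447, 0.894, -0.003], [0.894, -0.447, 0.004], [0.003, -0.004, -1.0]]
ft_force: [-7.0, 9.4, 0.3]
grip_width: 0.0156
gripper_force: 99.7
```

```bash
python3 s.py
```

```text
11.25 yaw 63.43129750403628 ring [ 0.5304 -0.0067  0.143 ] err tool [ 0.0003 -0.0013  0.001 ] [-7.038   9.4243  0.2728] q [-3.1543 29.0984 76.4138  0.2579 74.656  23.3454] torque [ 1.3545  1.2909 -0.6866]
```

Emit:
jog_arm(plan="0 0 -6 -0.057 -1.09 0 255;0 0 -6 -0.057 -1.09 0 255;0 0 -6 -0.057 -1.09 0 255;0 0 -6 -0.057 -1.09 0 255;0 0 -6 -0.057 -1.09 0 255;0 0 -6 -0.057 -1.09 0 255;0 0 -6 -0.057 -1.09 0 255;0 0 -6 -0.057 -1.09 0 255;0 0 0 0 0 0 255")

```text
time_s: 12.0
position: [0.4905, 0.0889, 0.1495]
tool_rot: [[-0.375, 0.927, -0.001], [0.927, 0.375, 0.001], [0.001, -0.0, -1.0]]
ft_force: [-3.5, 1.8, -2.5]
grip_width: 0.0154
gripper_force: 99.2
```

```bash
python3 s.py
```

```text
12.0 yaw 112.04879241291687 ring [ 0.5303 -0.0077  0.1439] err tool [ 0.0002 -0.0011  0.0001] [-3.4745  1.7762 -2.4693] q [ -3.3912  21.3106  90.0033   0.0632  68.7261 -25.463 ] torque [ 0.3377  0.4789 -0.1516]
```

Emit:
jog_arm(plan="0 0 -6 -0.057 -1.08 0 255;0 0 -6 -0.057 -1.08 0 255;0 0 -6 -0.057 -1.08 0 255;0 0 -6 -0.057 -1.08 0 255;0 0 -6 -0.057 -1.08 0 255;0 0 -6 -0.057 -1.09 0 255;0 0 -6 -0.057 -1.09 0 255;0 0 -6 -0.057 -1.09 0 255;0 0 -6 -0.057 -1.09 0 255;0 0 0 0 0 0 255")

```text
time_s: 12.83
position: [0.4298, 0.0169, 0.1494]
tool_rot: [[-0.97, 0.245, -0.0], [0.245, 0.97, 0.001], [0.0, 0.001, -1.0]]
ft_force: [-1.8, 4.5, -2.9]
grip_width: 0.0155
gripper_force: 99.2
```

Emit:
jog_arm(plan="0 0 -6 -0.057 -1.09 0 255;0 0 -6 -0.057 -1.09 0 255;0 0 -6 -0.057 -1.09 0 255;0 0 -6 -0.057 -1.09 0 255;0 0 -6 -0.057 -1.09 0 255;0 0 -6 -0.057 -1.09 0 255;0 0 -6 -0.057 -1.09 0 255;0 0 0 0 0 0 255;0 0 0 0 0 0 255")

```text
time_s: 13.58
position: [0.4389, -0.0566, 0.1492]
tool_rot: [[-0.888, -0.46, -0.0], [-0.46, 0.888, -0.0], [0.0, 0.0, -1.0]]
ft_force: [-1.7, -0.1, -2.4]
grip_width: 0.0158
gripper_force: 99.2
```

```bash
python3 s.py
```

```text
13.5833 yaw 207.39373614792137 ring [ 0.5314 -0.008   0.1437] err tool [ 0.0002 -0.0004  0.0003] [-1.7019 -0.0793 -2.4418] q [ -22.7356   16.2298   98.2434   -0.0113   65.5444 -140.1247] torque [-0.1753  0.3719 -0.0241]
```

Emit:
jog_arm(plan="0 0 6 -0.057 1.09 0 255;0 0 6 -0.057 1.09 0 255;0 0 6 -0.057 1.09 0 255;0 0 6 -0.057 1.09 0 255;0 0 6 -0.057 1.09 0 255;0 0 6 -0.057 1.09 0 255;0 0 6 -0.057 1.09 0 255;0 0 6 -0.057 1.09 0 255;0 0 6 -0.057 1.09 0 255;0 0 6 -0.057 1.09 0 255")

```text
time_s: 14.42
position: [0.4416, 0.0478, 0.1492]
tool_rot: [[-0.84, 0.543, -0.002], [0.543, 0.84, -0.002], [0.001, -0.003, -1.0]]
ft_force: [-6.0, -8.9, -1.4]
grip_width: 0.0153
gripper_force: 99.5
```

Emit:
jog_arm(plan="0 0 3 -0.014 0.55 0 255;0 0 3 -0.014 0.55 0 255;0 0 3 -0.014 0.55 0 255;0 0 0 0 0 0 255")

```text
time_s: 14.75
position: [0.4516, 0.0612, 0.1491]
tool_rot: [[-0.747, 0.665, -0.003], [0.665, 0.747, -0.002], [0.001, -0.003, -1.0]]
ft_force: [-6.5, -8.1, -1.1]
grip_width: 0.0157
gripper_force: 99.5
```

```bash
python3 s.py
```

```text
14.75 yaw 138.28864003522744 ring [ 0.53   -0.0079  0.1435] err tool [ 0.0008 -0.0013  0.0005] [-6.492  -8.0599 -1.0547] q [ -7.1577  17.5103  96.2688  -0.1309  66.3627 -55.3937] torque [-1.3087  1.0537 -0.6268]
```

```bash
cat > r.py <<'E'
from h import *
np.set_printoptions(precision=3,suppress=True)
def mark(px,im):
    hsv=cv2.cvtColor(px,cv2.COLOR_RGB2HSV).astype(int)
    m=((hsv[...,0]<6)|(hsv[...,0]>172))&(hsv[...,1]>120)&(hsv[...,2]>60)
    v,u=np.nonzero(m); W=np.array([onz(im,(float(a),float(b)),.145)[:2] for a,b in zip(u,v) if 250<a<340 and 180<b<280]).reshape(-1,2)
    d=W-[.5314,-.0075]; k=np.hypot(*d.T)<.045; d=d[k]
    return len(d), d.mean(0) if len(d) else None, np.degrees(np.arctan2(d[:,1].mean(),d[:,0].mean())) if len(d) else None
im=cam("top"); save(im,"tm"+str(int(env.observe()["time_s"]*100)))
for n in("top0","t4","t5"): print(n,mark(cv2.imread(f"pics/{n}.png")[:,:,::-1].copy(),im))
print("now",mark(im["pixels"],im))
ims=cam("scene")
def marks(px):
    hsv=cv2.cvtColor(px,cv2.COLOR_RGB2HSV).astype(int)
    m=((hsv[...,0]<6)|(hsv[...,0]>172))&(hsv[...,1]>120)&(hsv[...,2]>60)
    v,u=np.nonzero(m); W=np.array([onz(ims,(float(a),float(b)),.145)[:2] for a,b in zip(u,v)]).reshape(-1,2)
    d=W-[.5314,-.0075]; d=d[np.hypot(*d.T)<.045]; return len(d), len(d) and (d.mean(0),np.degrees(np.arctan2(d[:,1].mean(),d[:,0].mean())))
print("scene1",marks(cv2.imread("pics/scene1.png")[:,:,::-1].copy()),"now",marks(ims["pixels"]))
E
python3 r.py
```

```text
top0 (0, None, None)
t4 (0, None, None)
t5 (0, None, None)
now (0, None, None)
scene1 (0, 0) now (0, 0)
```

```bash
sed -i 's/(hsv\[...,0\]<6)/(hsv[...,0]<11)/; s/>120)&(hsv\[...,2\]>60)/>150)\&(hsv[...,2]>60)/' r.py; sed -i 's/>150)/>165)/' r.py
python3 - <<'E'
from h import *
for n in("top0","t5"):
    p=cv2.imread(f"pics/{n}.png"); h=cv2.cvtColor(p,cv2.COLOR_BGR2HSV)[205:250,280:310].reshape(-1,3)
    i=np.argsort(h[:,0]+(h[:,1]<120)*180)[:8]; print([(280+j%30,205+j//30,*h[j]) for j in i])
E
```

```text
[(np.int64(299), np.int64(215), np.uint8(6), np.uint8(139), np.uint8(185)), (np.int64(298), np.int64(216), np.uint8(9), np.uint8(180), np.uint8(193)), (np.int64(298), np.int64(215), np.uint8(9), np.uint8(150), np.uint8(195)), (np.int64(299), np.int64(216), np.uint8(12), np.uint8(180), np.uint8(196)), (np.int64(297), np.int64(216), np.uint8(13), np.uint8(171), np.uint8(194)), (np.int64(297), np.int64(217), np.uint8(14), np.uint8(177), np.uint8(173)), (np.int64(298), np.int64(217), np.uint8(14), np.uint8(184), np.uint8(184)), (np.int64(300), np.int64(216), np.uint8(15), np.uint8(162), np.uint8(194))]
[(np.int64(299), np.int64(215), np.uint8(7), np.uint8(145), np.uint8(187)), (np.int64(298), np.int64(216), np.uint8(8), np.uint8(180), np.uint8(187)), (np.int64(298), np.int64(215), np.uint8(9), np.uint8(148), np.uint8(196)), (np.int64(299), np.int64(216), np.uint8(11), np.uint8(171), np.uint8(194)), (np.int64(298), np.int64(217), np.uint8(11), np.uint8(183), np.uint8(159)), (np.int64(300), np.int64(215), np.uint8(13), np.uint8(129), np.uint8(172)), (np.int64(297), np.int64(217), np.uint8(13), np.uint8(178), np.uint8(159)), (np.int64(297), np.int64(216), np.uint8(14), np.uint8(172), np.uint8(194))]
```

Emit:
jog_arm(plan="0 0 2 -0.006 0.365 0 255;0 0 2 -0.006 0.365 0 255;0 0 2 -0.006 0.365 0 255;0 0 0 0 0 0 255")

```text
time_s: 15.18
position: [0.459, 0.069, 0.1491]
tool_rot: [[-0.673, 0.739, -0.003], [0.739, 0.673, -0.001], [0.001, -0.003, -1.0]]
ft_force: [-7.4, -7.1, -1.1]
grip_width: 0.0158
gripper_force: 99.5
```

Emit:
jog_arm(plan="0 0 2 -0.006 0.365 0 255;0 0 2 -0.006 0.365 0 255;0 0 2 -0.006 0.365 0 255;0 0 0 0 0 0 255")

```text
time_s: 15.52
position: [0.4672, 0.0761, 0.149]
tool_rot: [[-0.592, 0.806, -0.003], [0.806, 0.592, -0.001], [0.001, -0.003, -1.0]]
ft_force: [-8.3, -6.0, -1.1]
grip_width: 0.0155
gripper_force: 99.6
```

Emit:
jog_arm(plan="0 0 2 -0.006 0.365 0 255;0 0 2 -0.006 0.365 0 255;0 0 2 -0.006 0.365 0 255;0 0 0 0 0 0 255")

```text
time_s: 15.85
position: [0.4762, 0.0823, 0.149]
tool_rot: [[-0.505, 0.863, -0.004], [0.863, 0.505, -0.001], [0.001, -0.004, -1.0]]
ft_force: [-8.6, -4.2, -0.5]
grip_width: 0.0156
gripper_force: 99.6
```

Emit:
jog_arm(plan="0 0 2 -0.006 0.365 0 255;0 0 2 -0.006 0.365 0 255;0 0 2 -0.006 0.365 0 255;0 0 0 0 0 0 255")

```text
time_s: 16.18
position: [0.4859, 0.0876, 0.149]
tool_rot: [[-0.412, 0.911, -0.004], [0.911, 0.412, -0.001], [0.001, -0.004, -1.0]]
ft_force: [-8.0, -3.1, -0.7]
grip_width: 0.0156
gripper_force: 99.6
```

Emit:
jog_arm(plan="0 0 2 -0.006 0.365 0 255;0 0 2 -0.006 0.365 0 255;0 0 2 -0.006 0.365 0 255;0 0 0 0 0 0 255")

```text
time_s: 16.52
position: [0.496, 0.0919, 0.1489]
tool_rot: [[-0.315, 0.949, -0.004], [0.949, 0.315, -0.0], [0.001, -0.004, -1.0]]
ft_force: [-9.5, -3.0, -1.1]
grip_width: 0.0153
gripper_force: 99.6
```

Emit:
jog_arm(plan="0 0 2 -0.006 0.38 0 255;0 0 2 -0.006 0.38 0 255;0 0 2 -0.006 0.38 0 255;0 0 0 0 0 0 255")

```text
time_s: 16.85
position: [0.5059, 0.0954, 0.1487]
tool_rot: [[-0.214, 0.977, -0.007], [0.977, 0.214, 0.0], [0.002, -0.007, -1.0]]
ft_force: [-13.7, 1.0, 0.7]
grip_width: 0.0155
gripper_force: 99.8
```

```bash
python3 s.py
```

```text
16.85 yaw 102.377309037673 ring [ 0.5288 -0.0066  0.143 ] err tool [ 0.0015 -0.0023  0.001 ] [-13.7331   0.9669   0.7293] q [ -2.522   22.9791  87.3313   0.0104  70.0796 -14.9033] torque [-0.1727  1.9824 -0.201 ]
```

Emit:
jog_arm(plan="0 0 1 0 0.19 0 255;0 0 1 0 0.19 0 255;0 0 0 0 0 0 255")

```text
time_s: 17.1
position: [0.5088, 0.0963, 0.1486]
tool_rot: [[-0.182, 0.983, -0.008], [0.983, 0.182, 0.001], [0.002, -0.008, -1.0]]
ft_force: [-15.0, 0.2, 1.3]
grip_width: 0.0155
gripper_force: 99.9
```

```bash
python3 s.py
```

```text
17.1 yaw 100.46942922751927 ring [ 0.5283 -0.0063  0.1429] err tool [ 0.0017 -0.0028  0.0011] [-15.0215   0.1871   1.3326] q [ -2.3986  23.2934  86.8099   0.0103  70.3695 -12.872 ] torque [-0.0212  2.3424  0.0495]
```

Emit:
jog_arm(plan="0 0 1 0 0.19 0 255;0 0 1 0 0.19 0 255;0 0 1 0 0.19 0 255;0 0 0 0 0 0 255;0 0 0 0 0 0 255")

```text
time_s: 17.52
position: [0.5135, 0.0973, 0.1485]
tool_rot: [[-0.131, 0.991, -0.01], [0.991, 0.131, 0.0], [0.002, -0.01, -1.0]]
ft_force: [-18.5, 0.4, 2.3]
grip_width: 0.0159
gripper_force: 100.1
```

```bash
python3 s.py
```

```text
17.5167 yaw 97.54326869166084 ring [ 0.5278 -0.0062  0.1428] err tool [ 0.0017 -0.0034  0.0012] [-18.4645   0.4459   2.2898] q [-2.2589 23.7869 85.9875 -0.011  70.8029 -9.799 ] torque [-0.1065  2.8204  0.1444]
```

Emit:
jog_arm(plan="0 0 1 0 0.25 0 255;0 0 1 0 0.25 0 255;0 0 0 0 0 0 255;0 0 0 0 0 0 255")

```text
time_s: 17.85
position: [0.5172, 0.098, 0.1482]
tool_rot: [[-0.097, 0.995, -0.013], [0.995, 0.097, 0.0], [0.001, -0.013, -1.0]]
ft_force: [-25.1, 1.1, 3.5]
grip_width: 0.0155
gripper_force: 100.4
```

```bash
python3 s.py; python3 - <<'E'
from h import *
im=cam("top");sc=cam("scene");a=cv2.resize(im["pixels"][170:260,250:340],None,fx=4.4,fy=4.4,interpolation=2)
b=cv2.resize(sc["pixels"][130:230,210:310],(396,396),interpolation=2)
cv2.imwrite("pics/c6.png",np.hstack([a,b])[:,:,::-1])
E
```

```text
17.85 yaw 95.55117422464849 ring [ 0.5278 -0.006   0.1426] err tool [ 0.0019 -0.0034  0.0015] [-25.0746   1.1152   3.5463] q [-2.1593 24.2199 85.2886 -0.0232 71.2638 -7.7035] torque [-0.2345  3.658   0.1189]
```

View pics/c6.png

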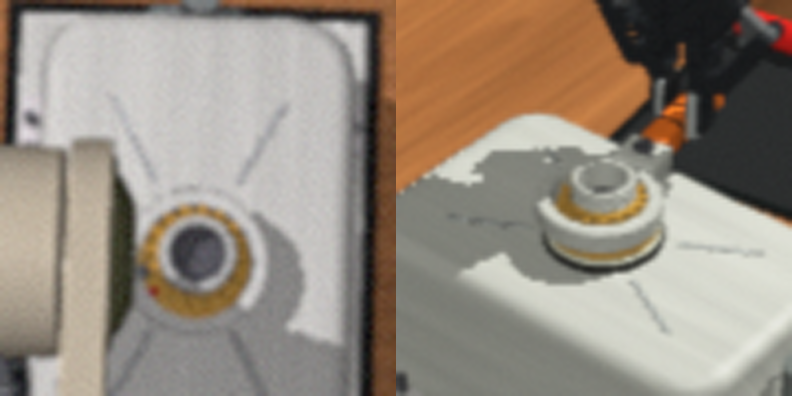

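Emit:
jog_arm(plan="0 0 1 0 0.25 0 255;0 0 1 0 0.25 0 255;0 0 1 0 0.25 0 255;0 0 0 0 0 0 255;0 0 0 0 0 0 255")

```text
time_s: 18.37
position: [0.5226, 0.0986, 0.1478]
tool_rot: [[-0.045, 0.999, -0.019], [0.999, 0.045, -0.0], [0.001, -0.019, -1.0]]
ft_force: [-33.4, -0.2, 6.2]
grip_width: 0.0152
gripper_force: 100.7
```

```bash
python3 s.py; python3 - <<'E'
from h import *
im=cam("top");a=cv2.resize(im["pixels"][195:260,262:327],(585,585),interpolation=2)
cv2.imwrite("pics/c7.png",a[:,:,::-1])
h=cv2.cvtColor(im["pixels"],cv2.COLOR_RGB2HSV)[205:250,280:312].reshape(-1,3).astype(int)
i=np.argsort(h[:,0]+(h[:,1]<120)*180)[:6]; print([(280+j%32,205+j//32,*h[j].tolist()) for j in i])
E
```

```text
18.3667 yaw 92.57157250025121 ring [ 0.5278 -0.0057  0.1422] err tool [ 0.0019 -0.0035  0.0019] [-33.4276  -0.2318   6.2094] q [-2.0471 24.8668 84.2474 -0.0575 71.9643 -4.6006] torque [-0.502   5.0268  0.1291]
[(np.int64(284), np.int64(236), 5, 127, 131), (np.int64(285), np.int64(236), 10, 171, 131), (np.int64(284), np.int64(235), 10, 170, 129), (np.int64(285), np.int64(235), 11, 171, 134), (np.int64(285), np.int64(237), 15, 136, 135), (np.int64(302), np.int64(233), 16, 123, 110)]
```

Emit:
jog_arm(plan="0 0 -1 0 -0.25 0 255;0 0 -1 0 -0.25 0 255;0 0 -1 0 -0.25 0 255;0 0 -1 0 -0.25 0 255;0 0 -1 0 -0.25 0 255;0 0 -1 0 -0.19 0 255;0 0 -1 0 -0.19 0 255;0 0 -1 0 -0.19 0 255;0 0 0 0 0 0 255;0 0 0 0 0 0 255")

```text
time_s: 19.25
position: [0.5094, 0.0956, 0.1488]
tool_rot: [[-0.182, 0.983, -0.006], [0.983, 0.182, -0.001], [0.0, -0.006, -1.0]]
ft_force: [-12.8, -3.7, -1.2]
grip_width: 0.0155
gripper_force: 99.8
```

```bash
python3 s.py; python3 - <<'E'
from h import *
im=cam("top");s=env.observe();P=deproj(im,np.ones(im["depth"].shape,bool))
from scipy.optimize import least_squares
S=P[(np.hypot(P[:,0]-.5314,P[:,1]+.0075)<.043)&(np.hypot(P[:,0]-.5314,P[:,1]+.0075)>.029)&(P[:,2]>.15)&(P[:,2]<.17)]
print(len(S),np.median(S,0),least_squares(lambda v:np.maximum(0,abs(np.hypot(S[:,0]-v[0],S[:,1]-v[1])-.0355)-.0045),[.531,-.007],loss='soft_l1',f_scale=.001).x)
E
```

```text
19.25 yaw 100.45941044637736 ring [ 0.5289 -0.0071  0.1433] err tool [ 0.0009 -0.0023  0.0008] [-12.8     -3.7072  -1.1895] q [ -2.4353  23.2881  86.7903  -0.0806  70.275  -12.8673] torque [-0.7806  1.9069 -0.1704]
290 [ 0.52388597 -0.01615227  0.15989023] [ 0.52890542 -0.00729606]
```

Emit:
jog_arm(plan="0 0 -2 -0.006 -0.38 0 255;0 0 -2 -0.006 -0.38 0 255;0 0 -2 -0.006 -0.38 0 255;0 0 -2 -0.006 -0.38 0 255;0 0 0 0 0 0 255;0 0 0 0 0 0 255")

```text
time_s: 19.8
position: [0.4965, 0.0923, 0.1492]
tool_rot: [[-0.317, 0.948, -0.002], [0.948, 0.317, 0.001], [0.001, -0.001, -1.0]]
ft_force: [-5.9, 1.0, -2.9]
grip_width: 0.0157
gripper_force: 99.7
```

```bash
python3 s.py
```

```text
19.8 yaw 108.50862368716865 ring [ 0.5303 -0.0066  0.1436] err tool [ 0.0012 -0.0008  0.0004] [-5.942   1.0243 -2.8778] q [ -2.9452  21.9441  88.9933   0.0363  69.157  -21.4668] torque [ 0.1648  0.9553 -0.4517]
```

Emit:
jog_arm(plan="0 0 -2 -0.05 -0.38 0 255;0 0 -2 -0.05 -0.38 0 255;0 0 0 0 0 0 255;0 0 0 0 0 0 255")

```text
time_s: 20.13
position: [0.4908, 0.0885, 0.1494]
tool_rot: [[-0.384, 0.923, 0.001], [0.923, 0.384, 0.001], [0.0, 0.001, -1.0]]
ft_force: [-1.9, 2.2, -3.2]
grip_width: 0.0157
gripper_force: 99.6
```

```bash
python3 s.py
```

```text
20.1333 yaw 112.592802549212 ring [ 0.5315 -0.0078  0.1439] err tool [-0.0003  0.      0.0001] [-1.9416  2.1836 -3.2247] q [ -3.4262  21.3113  90.0172   0.04    68.6385 -26.0335] torque [ 0.4244  0.3746 -0.0469]
```

Emit:
jog_arm(plan="0 0 0 0 0 -0.4 255;0 0 0 0 0 -0.8 255;0 0 0 0 0 -1 255;0 0 0 0 0 -1.5 255;0 0 0 0 0 -2 255;0 0 0 0 0 -2 255;0 0 0 0 0 -1 255;0 0 0 0 0 0 255;0 0 0 0 0 0 255")

```text
time_s: 20.88
position: [0.4909, 0.0877, 0.2368]
tool_rot: [[-0.387, 0.922, 0.002], [0.922, 0.387, -0.0], [-0.001, 0.001, -1.0]]
ft_force: [-0.1, -0.6, -3.8]
grip_width: 0.0154
gripper_force: 99.7
```

```bash
python3 s.py; python3 - <<'E'
from h import *
im=cam("top");save(im,"t8");a=cv2.resize(im["pixels"][180:260,250:340],(720,600),interpolation=2)
sc=cam("scene"); b=cv2.resize(sc["pixels"][90:240,180:330],(400,400)); cv2.imwrite("pics/c8.png",np.hstack([cv2.resize(a,(390,400)),b])[:,:,::-1])
E
```

```text
20.8833 yaw 112.74773563260219 ring [ 0.5319 -0.0084  0.2314] err tool [-0.0012  0.0002 -0.0874] [-0.0999 -0.56   -3.8012] q [ -3.4906  16.3675  81.6896  -0.017   81.8481 -26.236 ] torque [ 0.2072  0.0764 -0.035 ]
```

View pics/c8.png

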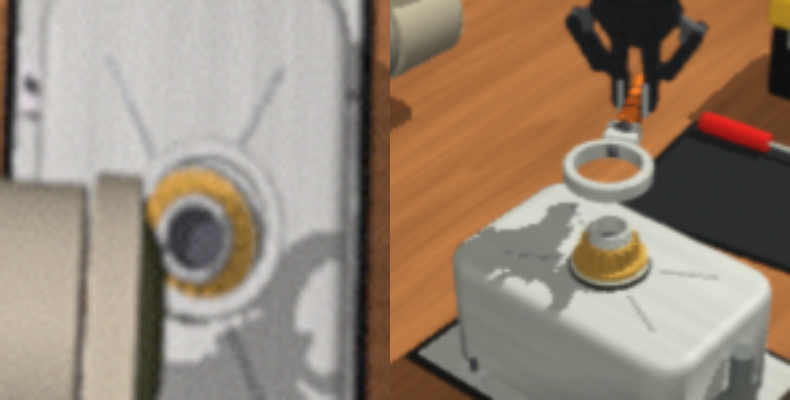

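Emit:
jog_arm(plan="0 0 0 3.45 0.27 0 255;0 0 0 3.45 0.27 0 255;0 0 0 3.45 0.27 0 255;0 0 0 3.45 0.27 0 255;0 0 0 3.45 0.27 0 255;0 0 0 3.45 0.27 0 255;0 0 -6 0 0 0 255;0 0 -6 0 0 0 255;0 0 -6 0 0 0 255;0 0 -6 0 0 0 255")

```text
time_s: 21.82
position: [0.425, 0.2851, 0.2353]
tool_rot: [[-0.733, 0.681, -0.002], [0.681, 0.733, -0.001], [0.001, -0.002, -1.0]]
ft_force: [0.4, 0.2, -3.7]
grip_width: 0.0158
gripper_force: 99.5
```

Emit:
jog_arm(plan="0 0 -6 0 0 0 255;0 0 -6 0 0 0 255;0 0 -6 0 0 0 255;0 0 -6 0 0 0 255;0 0 -6 0 0 0 255;0 0 -6 0 0 0 255;0 0 -6 0 0 0 255;0 0 -6 0 0 0 255;0 0 -2 0 0 0 255;0 0 0 0 0 0 255")

```text
time_s: 22.65
position: [0.4251, 0.2847, 0.2354]
tool_rot: [[-0.993, -0.119, -0.002], [-0.119, 0.993, -0.001], [0.002, -0.001, -1.0]]
ft_force: [0.3, 0.1, -4.5]
grip_width: 0.0154
gripper_force: 99.5
```

```bash
python3 s.py; python3 - <<'E'
from h import *
np.set_printoptions(precision=4,suppress=True)
im=cam("top");s=env.observe();R=np.array(s["tool_rot"]);p=np.array(s["position"]);print(p,R[:,0],R[:,2])
P=deproj(im,np.ones(im["depth"].shape,bool)); c0=p-R[:,0]*.1045
S=P[(np.hypot(P[:,0]-c0[0],P[:,1]-c0[1])<.045)&(P[:,2]>.21)&(P[:,2]<.27)]
a,_,_,_=np.linalg.lstsq(np.c_[S[:,:2]-c0[:2],np.ones(len(S))],S[:,2],rcond=None)
print("ring",c0,len(S),S.min(0),S.max(0),np.median(S,0),"plane",a)
h=cv2.cvtColor(im["pixels"],cv2.COLOR_RGB2HSV)[205:250,280:312].reshape(-1,3).astype(int)
i=np.argsort(h[:,0]+(h[:,1]<120)*180)[:6]; print([(280+j%32,205+j//32,*h[j].tolist()) for j in i])
nut=np.array([.5314,-.0075])
for u in((298.5,215.7),[280+i[0]%32,205+i[0]//32]):
    d=onz(im,np.array(u,float),.145)[:2]-nut; print(u,d,np.degrees(np.arctan2(d[1],d[0])))
sc=cam("scene"); cv2.imwrite("pics/c9.png",np.hstack([cv2.resize(im["pixels"][195:260,262:327],(400,400),interpolation=2),cv2.resize(sc["pixels"][100:250,200:350],(390,400))])[:,:,::-1])
E
```

```text
22.65 yaw 186.8522218077439 ring [0.5288 0.2978 0.2297] err tool [-0.0336  0.3033 -0.086 ] [ 0.2509  0.0628 -4.4763] q [ 20.5462  17.827   79.7816  -0.0177  82.508  -76.3038] torque [-0.013   0.1807 -0.0203]
[0.4251 0.2848 0.2355] [-0.9931 -0.1172  0.0017] [-0.0016 -0.0009 -1.    ]
ring [0.5289 0.297  0.2353] 587 [0.4855 0.2584 0.2282] [0.5683 0.3369 0.2519] [0.5243 0.2957 0.2447] plane [-0.0303 -0.0085  0.2435]
[(np.int64(284), np.int64(236), 7, 181, 190), (np.int64(284), np.int64(237), 7, 134, 192), (np.int64(285), np.int64(236), 9, 184, 191), (np.int64(283), np.int64(236), 11, 134, 194), (np.int64(285), np.int64(235), 11, 182, 188), (np.int64(284), np.int64(235), 13, 176, 197)]
(298.5, 215.7) [ 0.0291 -0.0109] -20.617438452150573
[np.int64(284), np.int64(236)] [-0.02    0.0246] 129.02597357516734
```

View pics/c9.png

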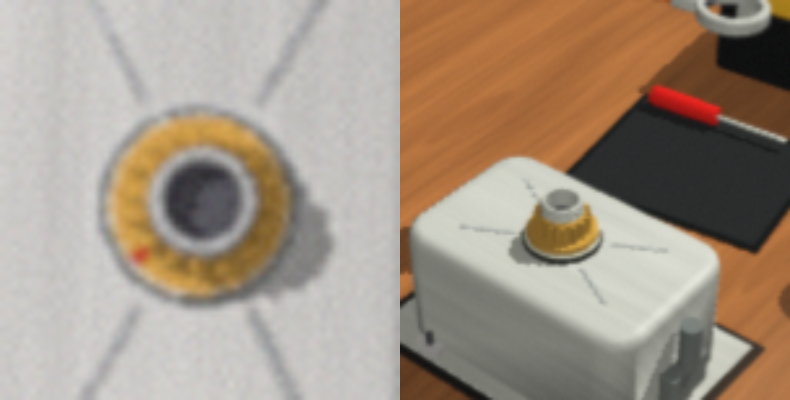

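Emit:
jog_arm(plan="0 0 0 0 0 3 255;0 0 0 0 0 4 255;0 0 0 0 0 4 255;0 0 0 0 0 4 255;0 0 0 0 0 3.5 255;0 0 0 0 0 2 255;0 0 0 0 0 1 255;0 0 0 0 0 0.4 255;0 0 0 0 0 0.2 255;0 0 0 0 0 0 255")

```text
time_s: 23.58
position: [0.426, 0.2852, 0.0162]
tool_rot: [[-0.993, -0.118, 0.002], [-0.118, 0.993, 0.001], [-0.002, 0.0, -1.0]]
ft_force: [0.6, -0.1, -3.3]
grip_width: 0.0156
gripper_force: 99.4
```

Emit:
jog_arm(plan="0 0 0 0 0 0.3 255;0 0 0 0 0 0.3 255;0 0 0 0 0 0.1 255;0 0 0 0 0 0.1 255;0 0 0 0 0 0 255;0 0 0 0 0 0 255")

```text
time_s: 24.08
position: [0.4255, 0.285, 0.0079]
tool_rot: [[-0.993, -0.118, 0.001], [-0.118, 0.993, 0.0], [-0.001, 0.0, -1.0]]
ft_force: [-2.0, -1.0, 4.4]
grip_width: 0.0155
gripper_force: 100.3
```

Resting on the mat (force reversed to +4.4 N). Release gently and lift away.

Emit:
jog_arm(plan="0 0 0 0 0 0 210;0 0 0 0 0 0 190;0 0 0 0 0 0 170;0 0 0 0 0 0 140;0 0 0 0 0 0 100;0 0 0 0 0 0 60;0 0 0 0 0 0 60;0 0 0 0 0 -1 60;0 0 0 0 0 -2 60;0 0 0 0 0 -3 60", grip_force=20)

```text
time_s: 24.92
position: [0.4243, 0.2845, 0.067]
tool_rot: [[-0.993, -0.118, -0.004], [-0.118, 0.993, -0.001], [0.004, -0.001, -1.0]]
ft_force: [0.1, -0.1, -0.2]
grip_width: 0.0651
gripper_force: 0.0
```

Emit:
jog_arm(plan="0 0 0 0 0 -4 0;0 0 0 0 0 -4 0;0 0 0 0 0 -4 0;0 0 0 0 0 -3 0;0 0 0 0 0 0 0;0 0 0 0 0 0 0")

```text
time_s: 25.42
position: [0.4255, 0.285, 0.2193]
tool_rot: [[-0.993, -0.119, 0.004], [-0.119, 0.993, 0.001], [-0.004, 0.001, -1.0]]
ft_force: [-0.7, 0.6, -0.8]
grip_width: 0.0854
gripper_force: 0.0
```

```bash
sed -i 's/"w2"/"w10"/' a.py; python3 a.py; python3 - <<'E'
from h import *
im=cam("top")
for q in("mat","screwdriver","spanner_ring"):
    for t in models.tip_of("top",q)[:1]: print(q,t['at'],onz(im,t['at'],0))
E
```

```text
25.4667 [0.425  0.2848 0.2176] [-0.993  -0.1184 -0.0004] [ 0.0004  0.0001 -1.    ] [ 20.5506  18.5751  81.734   -0.0027  79.6657 -76.2508]
spanner_grip [282.5, 176.8] 0.8 [0.4233 0.2835 0.014 ]
spanner_end [286.9, 130.3] 0.56 [0.3811 0.2826 0.003 ]
handle 1723 [0.4196 0.2839 0.0258] ((422.72991943359375, 284.2322692871094), (84.52854919433594, 18.01583480834961), 7.037472248077393)
ring 2448 ((522.4190063476562, 296.7229309082031), 46.70088195800781) [0.521  0.2951 0.0199]
screwdriver [291.5, 229.1] [ 0.53556287 -0.00664101  0.        ]
```

View pics/w10.png

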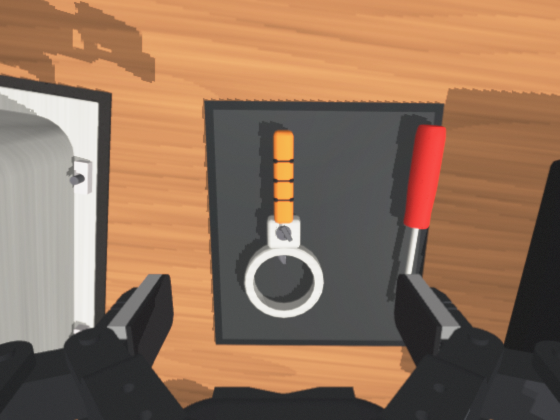

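The picture shows the spanner flat on the mat, with the ring at (284,282) and the handle at (284,131–222). That is back in its original place, with the screwdriver unmoved.

```bash
python3 -c "
from rig import job
print(job.close_job())"
```

```text
the job is handed in; nothing more can be done
None
```

The job is handed in at about 25 s of the 72 s: the locknut is up against its stop and the spanner is laid flat back in its original place on the mat; the hand-in returned no verdict. I judged the nut tight because the resistance rose well past its drag while its red mark stopped moving, having turned about 210°.

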